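# Unclip the sandwich press and hold its lid half open

## Task

The sandwich press is hot and clipped shut: while its lid is still down, swing the clip with the red tab forward off the handle bar until it drops open, then raise the lid by its handle bar to 45 degrees and keep holding it there, still, so that I can lay the bread in. The lid falls shut by itself, so do not let it drop on the way, do not open it past 70 degrees or so (the hot plate would come near the cupboard above), and finish while still holding it by the bar; leave everything else where it stands.

Things in the scene. Friction and masses are not known exactly. Their poses are not given: they have to be found in the camera images.
- press: Sandwich press, black with steel trim, fixed; body 150 mm deep (x), 228 wide (y), 98 high when shut. Origin: centre of its underside, on the worktop. Its front (handle, clip) faces its own -x, z up; it may be turned some 20 degrees. The lid, hinged at the back, weighs 0.6 to 1.2 kg: about 3 to 6 N at the bar lift it.
- press_lid: The lid with its handle; origin on its hinge line (for the bar see handle_mid). Round black handle bar, 18 mm thick, 172 mm long along the press's y, on a 12 mm steel arm at each end. 43 mm clear between bar and lid front. Free below it down to the worktop, but for the clip and a lower lip of the base (54 mm wide, top 42 mm above the worktop) at the middle.
- handle_mid (a point): Middle of the handle bar, on its centre line; moves with the lid. Lid shut: at x = -127, y = 0, z = 85 mm in the press frame. Its radius about lid_hinge is 210 mm, and at 0 its direction from the hinge lies 6.8 degrees above level.
- lid_hinge (a point): Middle of the lid's hinge line (along the press's y), at x = 82, z = 60 mm in the press frame; fixed to the press.
- lid_angle (a joint): Opening angle of the lid in rad: 0 shut, grows as the bar rises and swings back over the hinge, stop at 1.75; 0.785 is 45 degrees. Light hinge, no stay: let go, it falls shut.
- clip_hinge (a point): Middle of the clip's hinge pin (along the press's y) under the handle bar, at x = -125, z = 40 mm in the press frame; fixed to the press.
- clip_tab (a point): Centre of the red thumb tab on top of the steel clip: 24 mm wide along the press's y, 8 mm thick, rising about 11 mm above this point and reaching 20 mm below it to the hook. Clip shut: at x = -146, y = 0, z = 122 mm in the press frame. Pinch it across its 24 mm from above, or push it from behind. It moves about clip_hinge at 85 mm radius.
- clip_angle (a joint): Angle of the clip in rad: 0 to 0.05 at the start, upright, its hook 3 mm over the top of the bar (the lid cannot be lifted). Grows as the tab swings to the front (press -x) and down; from about 0.25 on it falls by its own weight to its stop at 1.62, level in front, well clear of the bar. Light: under 0.3 N at the tab.
- salt_shaker: White salt shaker, 37 mm across, 76 mm high, origin at the centre of its underside; bystander.
- pepper_shaker: Black pepper shaker, 37 mm across, 76 mm high, origin at the centre of its underside; bystander.
- mug: Dark grey and cream mug, 86 mm across, 99 mm high, handle to one side, origin at its underside; bystander.
- kitchen_timer: White wind-up kitchen timer with red dial, 66 x 66 x 54 mm, origin at the centre of its underside; bystander.

How it is judged (in metres and radians):
On the way, in this order (a step that is already met when the one before it is completed fails the run):
1. the clip is swung off the bar and down to the front while the lid is still shut (value of joint clip_angle above 1.2 rad and value of joint lid_angle below 0.1 rad), for 0.2 s.
2. the lid is held by its bar at 45 degrees, within 7 (value of joint lid_angle between 0.665 and 0.905 rad and contact force between the fingers and press_lid above 1 N and distance between the grasp point and handle_mid below 0.12 m and value of joint clip_angle above 0.8 rad), for 0.3 s.
At the end, for the whole second after the job is handed in: The program finishes holding: the fingers bear on the lid with more than 1 N, at its handle bar (TCP within 120 mm of the bar's middle), the lid stands still at 45 degrees open, within 7 degrees, the clip is off (more than 0.8 rad), and shakers, mug and timer are within 30 mm of where they stood (all of step 2 and velocity of joint lid_angle between -0.1 and 0.1 rad/s and distance of each of salt_shaker, pepper_shaker, mug, kitchen_timer from where it was at the start of the episode below 0.03 m); the arm keeps its last pose, push and grip.
It fails at once if the lid drops (closes faster than 2 rad/s) (velocity of joint lid_angle below -2 rad/s).
It fails at once if the lid is opened past 75 degrees (value of joint lid_angle above 1.31 rad).
It fails at once if a bystander is pushed more than 30 mm (distance of any of salt_shaker, pepper_shaker, mug, kitchen_timer from where it was at the start of the episode above 0.03 m).
It also fails if it takes over 43 s, if anything falls off the work surface, if the arm or the gripper's body presses on something with over 40 N, if the wrist force passes 120 N, or if a joint passes its speed limit or range.

## Robot

A 6-joint arm with a two-finger parallel gripper is mounted at the origin on a cart in front of the work surface, level with it; the furniture and walls round the work are solid. World frame = base frame: x ahead of the robot, y to its left, z up, the work surface at z = 0. Lengths are in mm, angles in degrees, forces in N, time in s.
With the tool pointing down it reaches from about 350 to 850 mm from the base axis. Payload 8.1 kg.
Tool frame: the origin (TCP) lies between the finger pads, 19 mm behind the fingertips; this is the grasp point; z points along the fingers, y is the line along which they close (so a half turn about z gives the same grasp; the last joint's range is limited). The gripper opens to 85 mm and grips with 20 to 120 N. Pads are 22 mm wide; open, the fingers measure 114 mm over their backs; the gripper's body (76 mm by 85 mm) begins 54 mm behind the grasp point. The pads swing forward as they close: fully open they stand 13 mm farther back than shut.
Start: joints at [62.601, 7.471, 85.268, -0, 87.261, -4.893], TCP at [229.645, 554.318, 249.992] pointing down, gripper open.
Joint ranges: [-169.43, 169.43], [-51.17, 129.36], [1.28, 143.12], [-76.62, 256.62], [0, 156.53], [-152.29, 152.29]. Speed limits (degrees/s): [136.94, 136.94, 159.86, 180, 180, 180].

## Interface

Orientations are given as [roll, pitch, yaw] about the fixed x, y, z axes, in that order (R = Rz(yaw) Ry(pitch) Rx(roll)).
In Python, from bench import r, vision gives the robot as it stands.
- The arm moves only by the tool step_arm, never from a script. Its argument "targets" is a list that holds one entry, the list of rows, each a list of 6 numbers: the shift along the world's x, y, z in mm, then the turn, a rotation vector about the world's x, y, z in rad. In form: [[[x, y, z, rx, ry, rz], ...]]. A call has 1 to 12 rows; each row is the pose to reach, as a shift and turn from the pose commanded when the call began; what a row does not reach only later rows make up. A row lasts 1/12 s, in which the tool goes at most 41.7 mm and 7.16 degrees, less where a joint would pass 70% of its speed; a pose out of reach is approached as far as the arm can. A call with a gripper value outside its range is refused whole. "fingers" is the gripper's target within -1 to 1 (shut at 1, half-way at 0, fully open at -1), set as the call begins (left out, the last holds). The fingers move at their own pace and stop on an object; "newtons" is the grip in N (left out, the last holds). Time passes only in rows, so rows that repeat a pose let the fingers close. It gives the time, the measured TCP pose, the force, the opening and the grip force at its end, in the units of the state.
- r.sense(): the state, without advancing time (a new reading comes with each control period).
- vision.snapshot(name): name is "side" or "top"; returns a dict with "img" (420x560x3 uint8, blue, green, red), "mtx" (3x3 intrinsics, pixels), "D" ([k1, k2, p1, p2, k3] as OpenCV has them; the pictures are not rectified), "eye" and "attitude" of the camera in the world. Camera axes: x right, y up, looking along -z (the intrinsics and any distortion apply to the point x, -y, -z); pixel columns grow to the right and rows downward; lengths in mm; the calibration is good to about 2 mm. A picture is of the moment at which its call begins. There is no depth.
- r.hand_in(): hands the job in; it is judged then, once.
The state is a dict: "time": time; "joint_pos": joint angles; "qd": joint speeds; "joint_efforts": joint torques, N m; "tool_pos": TCP position; "tcp_rot": TCP orientation; "ft_force": force on the tool from outside, world axes, zero at the start; "wrist_torque": the same for the moment, N m; "finger_gap": finger opening in mm; "grip_force": force on a finger pad.
Only numpy, scipy, OpenCV 4.12 (cv2) and the standard library are available. Lean on these libraries where they do the work, as an engineer would, in place of code of your own. Each camera call takes 0.05 s, during which the arm holds its last target. There are 200 camera calls.

## Working session

There is one attempt and no reset: what is moved stays moved. The work goes in short steps, Python scripts to look and compute and a tool call to move; the robot and the scene stay as the last step left them, time stands still between calls to the robot, and variables do not carry over. Pictures are saved under pics/ and viewed, at most 10 in all, crops included, and the job is handed in when it is done.

Besides the shell and the picture viewer there is one more tool, called after "Call:" as name(argument=value, ...), one argument or row to a line, values as JSON. step_arm: Moves the arm, as the interface text tells. Its arguments: {"type":"object","properties":{"targets":{"type":"array"},"fingers":{"type":"number"},"newtons":{"type":"number"}},"required":["targets"]}

```bash
mkdir -p pics; ls; python3 - <<'E'
from bench import r, vision
import cv2,pickle
d={}
for n in("side","top"):
    s=vision.snapshot(n); d[n]=s; cv2.imwrite(f"pics/{n}0.png",s["img"]); print(n,s["mtx"],s["D"],s["eye"],s["attitude"])
pickle.dump(d,open("s0.pkl","wb")); print(r.sense())
E
```

```text
pics
side [[401.61052372   0.         280.32625825]
 [  0.         401.61052372 209.60467326]
 [  0.           0.           1.        ]] [-0.07418272  0.          0.          0.          0.        ] [  63.30547695 -155.6225587   879.84083666] [ 38.5907646    0.90719704 -58.11631901]
top [[397.72353635   0.         277.69189409]
 [  0.         397.72353635 221.12885935]
 [  0.           0.           1.        ]] [-0.11241049  0.          0.          0.          0.        ] [ 375.44196246  191.76605855 1366.28931381] [  9.72996153   0.86472426 -88.82376474]
{'time': 0.1, 'joint_pos': array([ 6.26015609e+01,  7.51075407e+00,  8.53232097e+01,  6.38293367e-04,
        8.72636883e+01, -4.89194861e+00]), 'qd': array([ 0.00780987, -0.04778031, -0.18777712, -0.04325526,  0.09570834,
        0.08355526]), 'joint_efforts': array([ 1.56592101e-03, -5.70949924e+01, -5.01941192e+01, -1.15580947e-04,
        8.03706382e-03,  4.07323319e-05]), 'tool_pos': array([229.41813908, 553.89221542, 249.04797823]), 'tcp_rot': array([-1.79902758e+02, -8.96265454e-03,  1.57493471e+02]), 'ft_force': array([-0.43066288, -0.85356227,  0.34718743]), 'wrist_torque': array([-0.07499754, -0.01727407, -0.02130045]), 'grip_force': 0.0, 'finger_gap': 85.20762669732116}
```

View pics/side0.png

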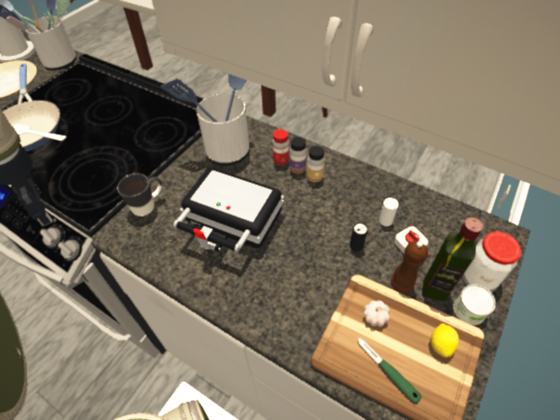

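View pics/top0.png

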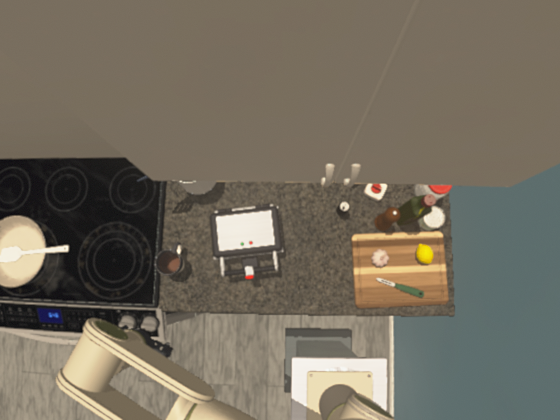

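The side view shows the press at about (232,205) with the red tab near (200,234). The top view shows the tab at about (249,272) and the bar running roughly from (223,270) to (277,268). I'll enlarge both.

```bash
cat > h.py <<'E'
import numpy as np, cv2
from scipy.spatial.transform import Rotation as Ro
def ray(s,uv):
    p=cv2.undistortPoints(np.array([[uv]],float),s["mtx"],np.array(s["D"]))[0,0]
    R=Ro.from_euler("xyz",s["attitude"],degrees=True).as_matrix()
    d=R@np.array([p[0],-p[1],-1]); return np.array(s["eye"]),d/np.linalg.norm(d)
def onz(s,uv,z):
    e,d=ray(s,uv); return e+d*(z-e[2])/d[2]
def tri(s1,u1,s2,u2):
    a,d=ray(s1,u1); b,f=ray(s2,u2)
    t=np.linalg.lstsq(np.c_[d,-f],b-a,rcond=None)[0]
    p,q=a+d*t[0],b+f*t[1]; return (p+q)/2,np.linalg.norm(p-q)
def proj(s,P):
    R=Ro.from_euler("xyz",s["attitude"],degrees=True).as_matrix()
    c=R.T@(np.array(P,float)-s["eye"]); c=c*[1,-1,-1]
    return cv2.projectPoints(c[None],np.zeros(3),np.zeros(3),s["mtx"],np.array(s["D"]))[0].ravel()
def red(s,x0,x1,y0,y1):
    h=cv2.cvtColor(s["img"],cv2.COLOR_BGR2HSV)
    m=((h[...,0]<8)|(h[...,0]>172))&(h[...,1]>150)&(h[...,2]>90)
    k=np.zeros_like(m);k[y0:y1,x0:x1]=m[y0:y1,x0:x1]
    n,l,st,c=cv2.connectedComponentsWithStats(k.astype(np.uint8))
    i=1+np.argmax(st[1:,4]); return c[i],st[i]
E
python3 - <<'E'
import pickle,cv2,numpy as np
from h import *
d=pickle.load(open("s0.pkl","rb"))
a=red(d["side"],185,222,220,250);b=red(d["top"],235,262,262,285);print(a,b)
print(tri(d["side"],a[0],d["top"],b[0]))
A=cv2.resize(d["side"]["img"][160:270,165:295],None,fx=6,fy=6,interpolation=2)[:600]
B=cv2.resize(d["top"]["img"][195:290,200:295],None,fx=6,fy=6,interpolation=2)
cv2.imwrite("pics/a.png",A[:, :780]);cv2.imwrite("pics/b.png",B)
E
```

```text
(array([198.54117647, 233.41176471]), array([193, 228,  13,  12,  85], dtype=int32)) (array([248.92592593, 276.88888889]), array([245, 275,   9,   4,  27], dtype=int32))
(array([411.59559273, 300.16665146, 121.62690204]), np.float64(2.129752157046456))
```

View pics/a.png

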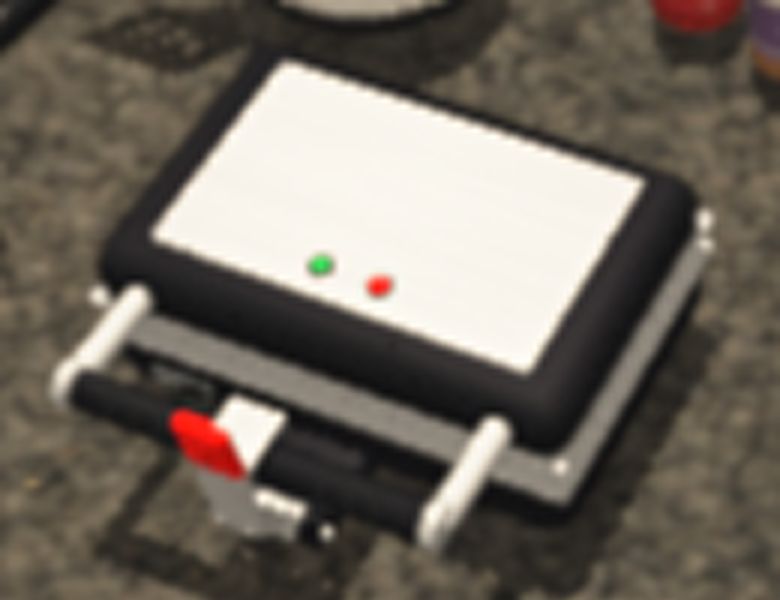

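View pics/b.png

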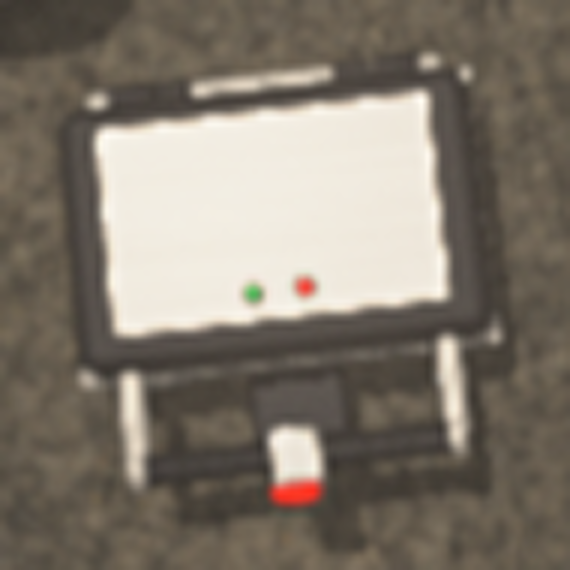

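The enlarged views give the tab, the bar's end arms and the white lid panel clearly. Side crop: bar ends at about (68,385) and (430,522). Top crop: bar ends at (137,470) and (458,440), panel corners at (97,128), (428,92), (447,300) and (115,335).

```bash
python3 - <<'E'
import pickle,cv2,numpy as np
from h import *
d=pickle.load(open("s0.pkl","rb"));S,T=d["side"],d["top"]
t=lambda p:(p[0]/6+200-.4,p[1]/6+195-.4); s=lambda p:(p[0]/6+165-.4,p[1]/6+160-.4)
c=[onz(T,t(p),98) for p in [(97,128),(428,92),(447,300),(115,335)]]
for v in(c[0]-c[1],c[3]-c[2],c[0]-c[3],c[1]-c[2]): print("T",np.linalg.norm(v),np.degrees(np.arctan2(v[1],v[0])))
c=[onz(S,s(p),98) for p in [(283,58),(647,182),(530,372),(150,238)]]
for v in(c[0]-c[1],c[3]-c[2],c[0]-c[3],c[1]-c[2]): print("S",np.linalg.norm(v),np.degrees(np.arctan2(v[1],v[0])))
for n,a,b in(("T",onz(T,t((137,468)),85),onz(T,t((458,438)),85)),("S",onz(S,s((70,380)),85),onz(S,s((430,522)),85))):
    v=a-b;print(n,a,b,(a+b)/2,np.linalg.norm(v),np.degrees(np.arctan2(v[1],v[0])))
print(tri(S,s((70,380)),T,t((137,468))),tri(S,s((430,522)),T,t((458,438))))
for yaw in(3,5,7,9):
    R=Ro.from_euler("z",yaw,degrees=True).as_matrix(); o=np.array([411.6,300.2,121.6])-R@[-146,0,122]
    print(yaw,o,R@[-127,0,85]+o)
E
```

```text
T 180.93584452337703 97.29886718252021
T 178.78478101900598 97.18900045569808
T 113.42813608818393 7.541399911271201
T 113.78222042683649 6.457266599201726
S 183.6835078080035 96.90868683155044
S 181.5170374722065 98.02113369177545
S 115.67416304790373 8.565114004783094
S 112.10756541807119 7.492861711524298
T [423.54594458 389.95121956  85.        ] [443.3185053  218.14930077  85.        ] [433.43222494 304.05026016  85.        ] 172.93598080709057 96.56524547203126
S [425.02225864 389.66581868  85.        ] [446.20634457 220.23231145  85.        ] [435.6143016  304.94906507  85.        ] 170.7526833428613 97.12664701558383
(array([424.02713568, 389.36599825,  86.08051825]), np.float64(1.3342393375068455)) (array([443.26236733, 217.80623913,  90.60430792]), np.float64(0.6624998226682742))
3 [ 5.57399912e+02  3.07841050e+02 -4.00000000e-01] [430.57396116 301.19438317  84.6       ]
5 [ 5.57044426e+02  3.12924738e+02 -4.00000000e-01] [430.52769926 301.85595911  84.6       ]
7 [ 5.56511738e+02  3.17992924e+02 -4.00000000e-01] [430.45837688 302.51551752  84.6       ]
9 [ 5.55802498e+02  3.23039432e+02 -4.00000000e-01] [430.36607847 303.17225484  84.6       ]
```

Call:
step_arm(
  targets=[
    [[216, -249, -60, 0, 0, -1.052], [216, -249, -60, 0, 0, -1.052], [216, -249, -60, 0, 0, -1.052], [216, -249, -60, 0, 0, -1.052], [216, -249, -60, 0, 0, -1.052], [216, -249, -60, 0, 0, -1.052], [216, -249, -60, 0, 0, -1.052], [216, -249, -60, 0, 0, -1.052], [216, -249, -60, 0, 0, -1.052], [216, -249, -60, 0, 0, -1.052], [216, -249, -60, 0, 0, -1.052], [216, -249, -60, 0, 0, -1.052]],
  ],
  fingers=1,
  newtons=40,
)

```text
time: 1.1
tool_pos: [445.0, 306.1, 190.0]
tcp_rot: [-180.0, -0.0, 97.4]
ft_force: [-0.7, -0.1, 0.6]
finger_gap: 0.2
grip_force: 0.0
```

```bash
python3 - <<'E'
import pickle
from h import *
from bench import r,vision
d=pickle.load(open("s0.pkl","rb"));S,T=d["side"],d["top"]
print("cupboard handles",tri(S,(332,82),T,(325,183)),tri(S,(357,95),T,(350,182)))
s=r.sense();print({k:s[k] for k in("time","tool_pos","tcp_rot","joint_pos","ft_force","finger_gap")})
A=vision.snapshot("side");pickle.dump(A,open("s1.pkl","wb"))
cv2.imwrite("pics/s1.png",cv2.resize(A["img"][100:270,140:320],None,fx=3,fy=3,interpolation=2))
E
```

```text
cupboard handles (array([622.17734474,  97.432661  , 472.9519883 ]), np.float64(7.35327400000318)) (array([624.15938992,  43.10416127, 466.17562686]), np.float64(4.445184617574581))
{'time': 1.1, 'tool_pos': array([445.03492853, 306.10994892, 190.03105491]), 'tcp_rot': array([-1.79983662e+02, -2.07604935e-02,  9.73989327e+01]), 'joint_pos': array([2.90660260e+01, 2.81274964e-01, 9.91087932e+01, 2.56692455e-02,
       8.06174513e+01, 2.16629039e+01]), 'ft_force': array([-0.74662594, -0.06499966,  0.58250333]), 'finger_gap': 0.1536429049730482}
```

View pics/s1.png

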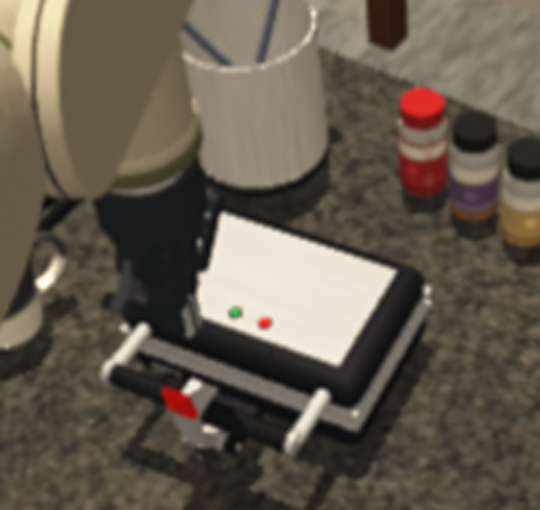

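The view shows the gripper shut, above and behind the red tab at crop (180,400), with nothing in the way. Next I lower it behind the tab and push forward.

Call:
step_arm(
  targets=[
    [[0, 0, -25, 0, 0, 0], [0, 0, -45, 0, 0, 0], [0, 0, -58, 0, 0, 0], [0, 0, -58, 0, 0, 0], [-10, -1, -58, 0, 0, 0], [-20, -2, -58, 0, 0, 0], [-30, -4, -58, 0, 0, 0], [-38, -5, -58, 0, 0, 0], [-46, -6, -58, 0, 0, 0], [-54, -7, -58, 0, 0, 0], [-60, -8, -58, 0, 0, 0], [-60, -8, -58, 0, 0, 0]],
  ],
)

```text
time: 2.15
tool_pos: [384.6, 297.3, 132.2]
tcp_rot: [-180.0, -0.0, 97.3]
ft_force: [-0.2, -0.7, 0.6]
finger_gap: 0.0
grip_force: 0.0
```

Call:
step_arm(
  targets=[
    [[0, 0, 0, 0, 0, 0], [0, 0, 25, 0, 0, 0], [0, 0, 50, 0, 0, 0], [0, 0, 60, 0, 0, 0], [0, 0, 60, 0, 0, 0], [0, 0, 60, 0, 0, 0]],
  ],
)

```text
time: 2.65
tool_pos: [386.2, 297.5, 192.0]
tcp_rot: [179.9, -0.0, 97.2]
ft_force: [-0.1, -0.1, 0.2]
finger_gap: -0.1
grip_force: 0.0
```

```bash
python3 - <<'E'
import pickle
from h import *
from bench import r,vision
A=vision.snapshot("side");B=vision.snapshot("top");pickle.dump((A,B),open("s2.pkl","wb"))
cv2.imwrite("pics/s2.png",np.hstack([cv2.resize(x,(400,400),interpolation=2) for x in(A["img"][140:280,140:280],B["img"][180:310,190:320])]))
E
```

```text
(no output)
```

View pics/s2.png

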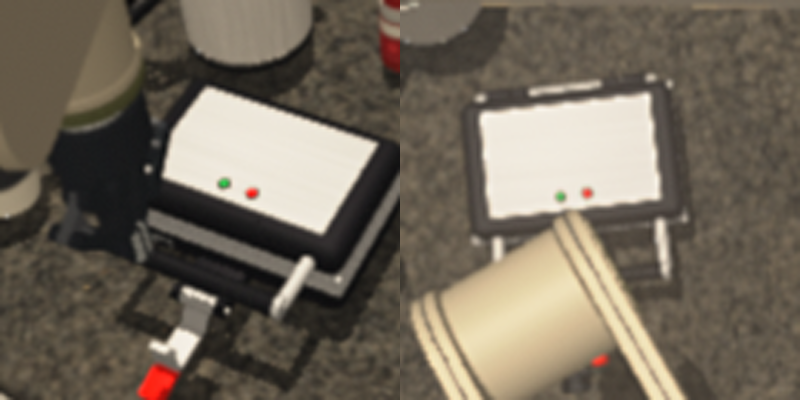

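The clip has dropped level in front: its red tab is at left-crop (158,380), and the lid is still shut. Next I open the fingers about 50 mm and go down over the bar.

Call:
step_arm(
  targets=[
    [[24, 3, 0, 0, 0, 0], [47, 6, 0, 0, 0, 0], [47, 6, 0, 0, 0, 0], [47, 6, 0, 0, 0, 0], [47, 6, 0, 0, 0, 0], [47, 6, 0, 0, 0, 0], [47, 6, 0, 0, 0, 0]],
  ],
  fingers=-0.2,
)

```text
time: 3.33
tool_pos: [431.9, 303.2, 191.6]
tcp_rot: [-180.0, 0.0, 97.2]
ft_force: [0.6, 0.6, 0.5]
finger_gap: 51.4
grip_force: 0.0
```

Call:
step_arm(
  targets=[
    [[0, 0, -20, 0, 0, 0], [0, 0, -40, 0, 0, 0], [0, 0, -60, 0, 0, 0], [0, 0, -75, 0, 0, 0], [0, 0, -90, 0, 0, 0], [0, 0, -100, 0, 0, 0], [0, 0, -107, 0, 0, 0], [0, 0, -107, 0, 0, 0], [0, 0, -107, 0, 0, 0]],
  ],
)

```text
time: 4.08
tool_pos: [432.6, 303.4, 85.3]
tcp_rot: [180.0, 0.0, 97.2]
ft_force: [0.2, 0.7, 0.2]
finger_gap: 50.9
grip_force: 0.0
```

Call:
step_arm(
  targets=[
    [[0, 0, 0, 0, 0, 0], [0, 0, 0, 0, 0, 0], [0, 0, 0, 0, 0, 0], [0, 0, 0, 0, 0, 0], [0, 0, 0, 0, 0, 0], [0, 0, 0, 0, 0, 0], [0, 0, 0, 0, 0, 0], [0, 0, 0, 0, 0, 0]],
  ],
  fingers=1,
  newtons=30,
)

```text
time: 4.75
tool_pos: [433.6, 303.7, 86.1]
tcp_rot: [179.9, -0.0, 97.2]
ft_force: [2.1, -0.6, 5.8]
finger_gap: 17.0
grip_force: 29.9
```

The bar is gripped: 17 mm gap, 30 N. I lift along the hinge arc, first to 20 degrees.

Call:
step_arm(
  targets=[
    [[1.3, 0.2, 9.1, 0, 0, 0], [2.9, 0.4, 18.1, 0, 0, 0], [5.0, 0.6, 27, 0, 0, 0], [7.4, 0.9, 35.8, 0, 0, 0], [10.2, 1.3, 44.5, 0, 0, 0], [13.4, 1.7, 53.1, 0, 0, 0], [17.0, 2.2, 61.5, 0, 0, 0], [20.9, 2.6, 69.8, 0, 0, 0], [20.9, 2.6, 69.8, 0, 0, 0], [20.9, 2.6, 69.8, 0, 0, 0]],
  ],
)

```text
time: 5.58
tool_pos: [452.7, 306.2, 154.6]
tcp_rot: [-179.9, -0.0, 97.2]
ft_force: [-4.1, 4.2, -3.9]
finger_gap: 16.7
grip_force: 29.7
```

Call:
step_arm(
  targets=[
    [[4.3, 0.5, 8.1, 0, 0, 0], [8.8, 1.1, 16, 0, 0, 0], [13.9, 1.8, 23.7, 0, 0, 0], [19.1, 2.4, 31.1, 0, 0, 0], [24.8, 3.1, 38.4, 0, 0, 0], [30.7, 3.9, 45.3, 0, 0, 0], [36.8, 4.6, 52, 0, 0, 0], [43.4, 5.5, 58.4, 0, 0, 0], [50.1, 6.3, 64.6, 0, 0, 0], [57.1, 7.2, 70.4, 0, 0, 0], [57.1, 7.2, 70.4, 0, 0, 0], [57.1, 7.2, 70.4, 0, 0, 0]],
  ],
)

```text
time: 6.58
tool_pos: [508.3, 313.7, 229.1]
tcp_rot: [-179.8, -0.1, 97.3]
ft_force: [-25.4, -3.3, 25.1]
finger_gap: 16.7
grip_force: 31.3
```

Call:
step_arm(
  targets=[
    [[0, 0, 0, 0, 0, 0], [0, 0, 0, 0, 0, 0], [0, 0, 0, 0, 0, 0], [0, 0, 0, 0, 0, 0], [0, 0, 0, 0, 0, 0], [0, 0, 0, 0, 0, 0], [0, 0, 0, 0, 0, 0], [0, 0, 0, 0, 0, 0]],
  ],
)

```text
time: 7.25
tool_pos: [507.9, 313.7, 228.7]
tcp_rot: [-179.8, -0.1, 97.3]
ft_force: [-24.8, -4.1, 25.2]
finger_gap: 16.8
grip_force: 31.2
```

```bash
python3 - <<'E'
import pickle
from h import *
from bench import r,vision
A=vision.snapshot("side");B=vision.snapshot("top")
cv2.imwrite("pics/s3.png",np.hstack([cv2.resize(x,(400,400),interpolation=2) for x in(A["img"][120:280,130:290],B["img"][160:310,170:320])]))
s=r.sense();print({k:s[k] for k in("time","tool_pos","ft_force","finger_gap","grip_force")})
h=np.array([433,303,60])+208.5*np.array([.992,.125,0]);v=s["tool_pos"]-h
print("angle",np.degrees(np.arctan2(v[2],-v[:2]@[.992,.125]))-6.8,np.hypot(v[2],v[:2]@[.992,.125]))
E
```

```text
{'time': 7.35, 'tool_pos': array([507.84957815, 313.68557453, 228.67894486]), 'ft_force': array([-25.34326897,  -3.51345774,  24.96627428]), 'finger_gap': 16.97717025646494, 'grip_force': 31.243096590042114}
angle 44.97663099117329 214.71226729856585
```

View pics/s3.png

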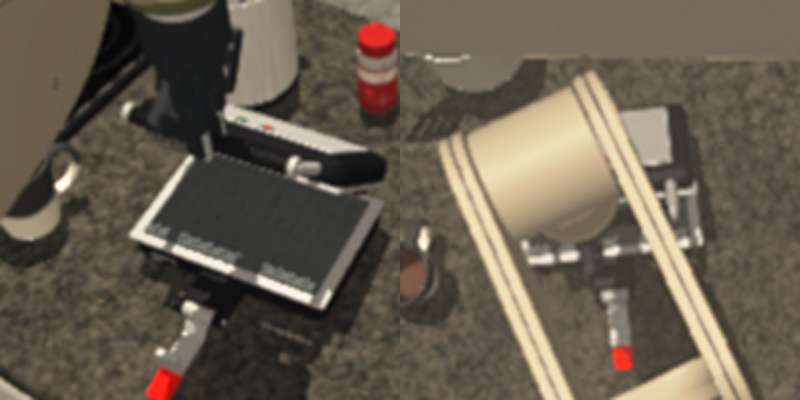

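The picture shows the lid standing about half open, the bar in the fingers and the clip down. The lid pushes radially on the tool with about 35 N, because my arc radius was about 5 mm small. I ease that off and let it settle.

Call:
step_arm(
  targets=[
    [[-1, 0, 1, 0, 0, 0], [-2, 0, 2, 0, 0, 0], [-3, -0.4, 3.6, 0, 0, 0], [-3, -0.4, 3.6, 0, 0, 0], [-3, -0.4, 3.6, 0, 0, 0], [-3, -0.4, 3.6, 0, 0, 0], [-3, -0.4, 3.6, 0, 0, 0], [-3, -0.4, 3.6, 0, 0, 0], [-3, -0.4, 3.6, 0, 0, 0], [-3, -0.4, 3.6, 0, 0, 0]],
  ],
)

```text
time: 8.18
tool_pos: [506.9, 313.5, 228.3]
tcp_rot: [-179.9, -0.1, 97.3]
ft_force: [-1.8, 6.1, -2.8]
finger_gap: 16.4
grip_force: 30.7
```

```bash
python3 - <<'E'
from h import *
from bench import r
s=r.sense();print({k:s[k] for k in("time","tool_pos","ft_force","finger_gap","grip_force")})
h=np.array([433,303,60])+208.5*np.array([.992,.125,0]);v=s["tool_pos"]-h
a=np.degrees(np.arctan2(v[2],-v[:2]@[.992,.125]))-6.8;print(a)
if abs(a-45)<3 and s["grip_force"]>10: print(r.hand_in())
E
```

```text
{'time': 8.1833, 'tool_pos': array([506.87908218, 313.5102452 , 228.32426957]), 'ft_force': array([-1.79472013,  6.07093468, -2.8194598 ]), 'finger_gap': 16.356054702575925, 'grip_force': 30.707656145095825}
44.71206120429424
the job is handed in; nothing more can be done
None
```

The clip is off and down, and the gripper is holding the lid still by its bar at about 45 degrees (44.7 by the arm's own position). I handed the job in at 8.2 s; the hand-in gave no verdict.

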